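# Load two pine blocks into a spring magazine

### The job

Load the two square pine blocks into the spring-loaded magazine, one after the other: lay each along the magazine's mouth and push it straight down until the two sprung catches snap over its ends. Both blocks must end up lying flat, one on top of the other, held down under the catches. Leave the long thin pine slat where it lies.

Things in the scene. Friction and masses are not known exactly. Their poses are not given: they have to be found in the camera images.
- block_a_mid (a point): one of two equal pine blocks, 45 x 120 x 45 mm (x, y, z), about 0.12 kg, lying on the worktop. The point is the block's centre, 22.5 mm above its underside; y runs along its 120 mm length.
- block_b_mid (a point): the other pine block, same size, shape and axes. Either block may go in first.
- magazine: aluminium magazine fixed to the worktop, open on top, base 106 x 224 mm. Origin: centre of its underside on the worktop; z up, y along its length and the loaded blocks' length, either way round. Well 61 (x) by 136 mm (y) inside, flared at its 4 corners (top at 145 mm). The middle 70 mm of both long sides is open from top to base, so fingers holding a block by its middle can go down with it.
- catch_level (a point): middle of the mouth, 126 mm above the worktop, level with the catches' flat undersides; axes as the magazine. At each end a sprung steel catch 36 mm wide juts in: nose at y = +-46 mm, its top a ramp rising outward to y = +-72 mm, 168 mm high. A block pushed down (8 to 20 N) drives them outward; once its top is below 126 mm they snap back over its ends.
- follower (a joint): sprung plate in the well under the blocks, m it is pressed down: 0 when empty (its top 116 mm above the worktop), at most 0.090. A spring of 7 to 9 N lifts what lies on it against the catches, so a caught block's top is at 126 mm and one below it at 81 mm: about 0.035 with one block, 0.080 with two; a block can be pushed about 10 mm past the catches.
- slat: bystander: long thin pine slat, 32 x 200 x 19 mm, lying on the worktop; too long for the magazine. Origin: centre of its underside, y along its length. To be left where it lies.

How it is judged:
By the outcome, as a careful person would: the job done as asked, in the order asked, and still so for the second after the job is handed in, with the robot touching nothing.
It also fails if it takes over 64 s, if anything falls off the work surface, if the arm or the gripper's body presses on something with over 40 N, if the wrist force passes 120 N, or if a joint passes its speed limit or range.

### The arm

A 6-joint arm with a two-finger parallel gripper is mounted at the origin on a cart in front of the work surface, level with it; the furniture and walls round the work are solid. World frame = base frame: x ahead of the robot, y to its left, z up, the work surface at z = 0. Lengths are in m, angles in rad, forces in N, time in s.
With the tool pointing down it reaches from about 0.275 to 1 m from the base axis. Payload 8.4 kg.
Tool frame: the origin (TCP) lies on the centre line of the jaws, within the pads' length; the fingertips stand 17 mm ahead of it and the grasp point (between the pads) lies 2 mm behind it (bot.tcp_to_tips is the z of the fingertips in the tool frame, in m); z points along the fingers, y is the line along which they close (so a half turn about z gives the same grasp; the last joint's range is limited). The gripper opens to 85 mm and grips with 20 to 120 N. Pads are 22 mm wide; open, the fingers measure 114 mm over their backs; the gripper's body (76 mm by 85 mm) begins 54 mm behind the grasp point. The pads swing forward as they close: fully open they stand 13 mm farther back than shut.
Start: joints at [1.333, 0.353, 1.633, -0, 1.155, -0.002], TCP at [0.146, 0.608, 0.221] pointing down, gripper open.
Joint ranges: [-2.63, 2.63], [-0.92, 2.1], [0.06, 2.66], [-1.3, 4.44], [0, 2.69], [-3.02, 3.02]. Speed limits (rad/s): [2.22, 2.22, 2.79, 3.14, 3.14, 3.14].

### API

Orientations are given as a unit quaternion [x, y, z, w].
In Python, from workcell import bot, hand, kinematics, get_obs, vision, hand_in gives the robot as it stands. The module is installed in compiled form; this text tells all that it offers. Calls block until the motion is done:
- bot.reach(position, orientation): joint-space move of the TCP to a pose.
- bot.servo_line(position, ori=None, velocity=0.15): straight line of the TCP; ori=None keeps the orientation; velocity is the mean speed in m/s.
- bot.goto_joints(angles): joint-space move.
- hand.move_gripper(opening, strength=None): finger opening in m; strength is the grip in N (None keeps the last); returns when the fingers have stopped.
- bot.dwell(seconds).
- kinematics.solve_ik(position, orientation): joint angles nearest the present ones, or None.
- get_obs(): the state.
- vision.read_camera(name): name is "side" or "top"; returns a dict with "frame" (420x560x3 uint8, red, green, blue), "intrinsics" (3x3 intrinsics, pixels), "view" (4x4, takes a point from world to camera coordinates). Camera axes: x right, y down, z forward; pixel columns grow to the right and rows downward; lengths in m; the calibration is good to about 2 mm. A picture is of the moment at which its call begins. There is no depth.
A pose or a line that the arm cannot do raises bot.IKError and nothing moves.
- hand_in(): hands the job in; it is judged then, once.
The state is a dict: "time_s": time; "joint_pos": joint angles; "joint_vel": joint speeds; "joint_efforts": joint torques, N m; "position": TCP position; "orientation": TCP orientation; "wrist_force": force on the tool from outside, world axes, zero at the start; "ft_torque": the same for the moment, N m; "gripper_width": finger opening in m; "grip_force": force on a finger pad.
Only numpy, scipy, OpenCV 4.12 (cv2) and the standard library are available. Lean on these libraries where they do the work, as an engineer would, in place of code of your own. Each camera call takes 0.05 s, during which the arm holds its last target. There are 200 camera calls.

## Working session

There is one attempt and no reset: what is moved stays moved. The work goes in short steps, each a Python script; the robot and the scene stay as the last script left them, time stands still between calls to the robot, and variables do not carry over. Pictures are saved under pics/ and viewed, at most 10 in all, crops included, and the job is handed in when it is done.

```bash
mkdir -p pics; python3 - <<'E'
from workcell import bot, hand, kinematics, get_obs, vision
import cv2, numpy as np
np.set_printoptions(precision=4,suppress=True)
for n in("top","side"):
    d=vision.read_camera(n); cv2.imwrite(f"pics/{n}0.png",d["frame"][:,:,::-1]); print(n,d["intrinsics"],d["view"])
o=get_obs(); print(o); print(bot.tcp_to_tips)
E
```

```text
top [[388.8082   0.     280.3331]
 [  0.     388.8082 209.1361]
 [  0.       0.       1.    ]] [[ 0.021  -0.9997  0.0096  0.0525]
 [-0.9952 -0.0218 -0.0955  0.5395]
 [ 0.0957 -0.0075 -0.9954  0.9769]
 [ 0.      0.      0.      1.    ]]
side [[514.7787   0.     278.0499]
 [  0.     514.7787 207.5016]
 [  0.       0.       1.    ]] [[ 0.9998 -0.0171  0.0088 -0.5449]
 [-0.0044 -0.652  -0.7582  0.1336]
 [ 0.0187  0.7581 -0.6519  1.327 ]
 [ 0.      0.      0.      1.    ]]
{'time_s': 0.1, 'joint_pos': array([ 1.3326,  0.3536,  1.6341,  0.    ,  1.1552, -0.0024]), 'joint_vel': array([ 0.0003, -0.0014, -0.0017, -0.0014, -0.0001,  0.0021]), 'joint_efforts': array([  0.0004, -60.6354, -34.282 ,   0.0002,   0.004 ,   0.    ]), 'position': array([0.1459, 0.6073, 0.2207]), 'orientation': array([ 0.1176,  0.9931, -0.0006, -0.0001]), 'wrist_force': array([ 0.2642, -0.9411,  0.2458]), 'ft_torque': array([ 0.0088, -0.0556,  0.0606]), 'grip_force': 0.0, 'gripper_width': 0.0856258804874905}
0.017
```

View pics/top0.png

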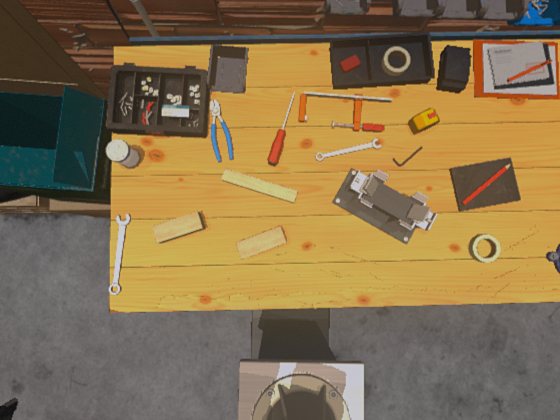

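View pics/side0.png

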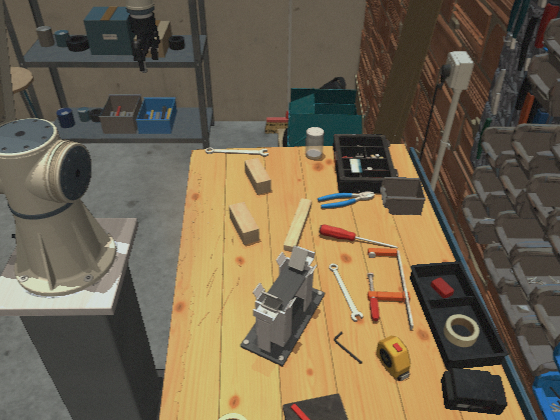

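The top view shows the blocks at about (178,227) and (262,242), the slat at (259,186) and the magazine at (387,204). The side view shows the blocks at (258,177) and (244,223) and the magazine at (284,300). I'll enlarge both.

```bash
python3 - <<'E'
import cv2, numpy as np
t=cv2.imread("pics/top0.png"); s=cv2.imread("pics/side0.png")
def crop(im,x,y,w,h,k):
    c=cv2.resize(im[y:y+h,x:x+w],None,fx=k,fy=k,interpolation=cv2.INTER_CUBIC)
    for i in range(0,w,10): cv2.putText(c,str(x+i),(i*k,8),0,.3,(0,0,255)) if i%20==0 else 0; c[::,i*k]=c[::,i*k]//4*3
    for j in range(0,h,10): cv2.putText(c,str(y+j),(0,j*k+4),0,.3,(0,0,255)) if j%20==0 else 0; c[j*k]=c[j*k]//4*3
    return c
a=crop(t,145,200,150,65,5); cv2.imwrite("pics/c1.png",np.vstack([a,crop(s,220,150,150,50,5)]))
b=crop(t,325,160,120,90,5); 
cv2.imwrite("pics/c2.png",b)
cv2.imwrite("pics/c3.png",crop(s,220,190,120,120,5))
cv2.imwrite("pics/c3.png",crop(s,220,200,115,120,5)); 
cv2.imwrite("pics/c4.png",crop(s,220,240,120,120,5))
E
```

```text
(no output)
```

View pics/c1.png

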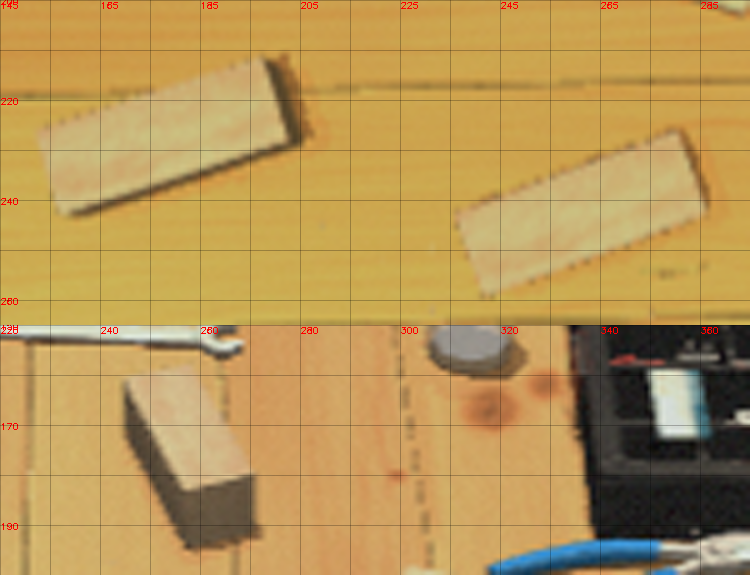

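View pics/c2.png

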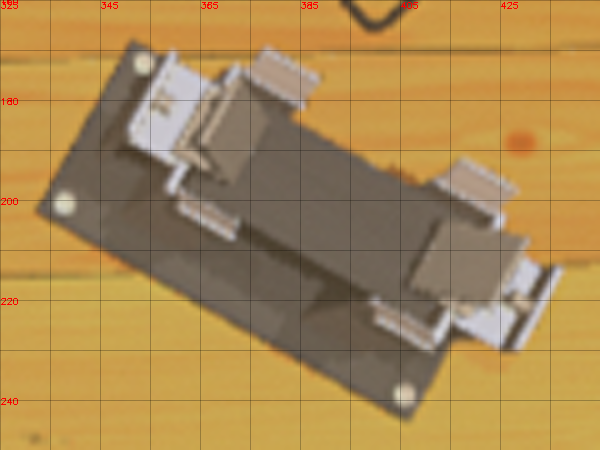

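View pics/c4.png

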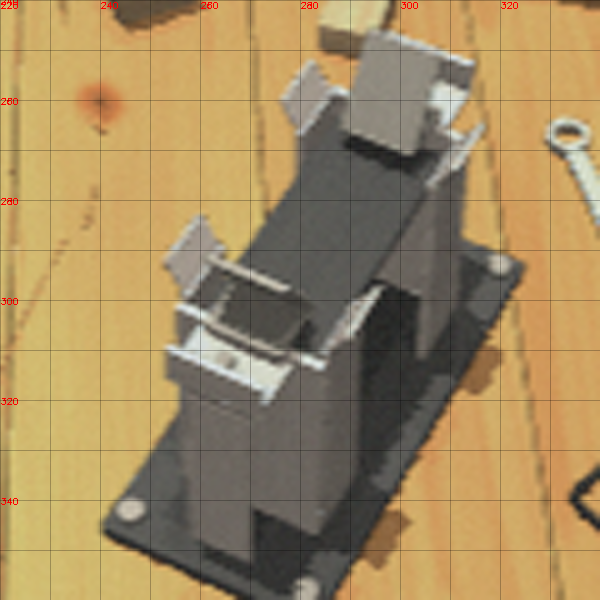

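The crops give the block top corners and the magazine base corners. Next I fit both blocks and the magazine, and check them against the other view.

```bash
cat > h.py <<'E'
from workcell import bot, hand, kinematics, get_obs, vision, hand_in
import cv2, numpy as np
from scipy.optimize import least_squares
from scipy.spatial.transform import Rotation as R
np.set_printoptions(precision=4,suppress=True)
def proj(d,P):
    c=P@d["view"][:3,:3].T+d["view"][:3,3]; q=c@d["intrinsics"].T
    return q[:,:2]/q[:,2:]
def world(p,L): # p=x,y,yaw
    c,s=np.cos(p[2]),np.sin(p[2]); L=np.asarray(L,float)
    return np.c_[p[0]+c*L[:,0]-s*L[:,1],p[1]+s*L[:,0]+c*L[:,1],L[:,2]]
E
python3 - <<'E'
from h import *
T=vision.read_camera("top");S=vision.read_camera("side")
# local: +y ~ world +y(left in top img); +x ~ world +x (up)
def fit(f,p0):
    r=least_squares(f,p0); print(r.x,"resid px",r.fun.round(1)); return r.x
w,l=.0225,.06
L=[[w,l,.045],[-w,l,.045],[w,-l,.045],[-w,-l,.045]]
for n,px,p0 in(("A",[(152.6,226.4),(158,243),(197.4,211.4),(203,228.6)],[.5,.3,0]),("B",[(236,242.4),(242.4,259.4),(280.6,226),(286,241.6)],[.45,.1,0])):
    p=fit(lambda p:(proj(T,world(p,L))-np.array(px)+.4).ravel(),p0); print(n,"side",proj(S,world(p,L)).round(0).tolist())
t=np.array([(351.6,168),(332.2,202.4),(407,244)])-.4; s=np.array([(240.4,346),(325,292.4)])-.4
fl=np.array([(393.7,200.2)])-.4
def f(p):
    z=p[3]; a,b=.053,.112
    return np.r_[(proj(T,world(p,[[a,b,z],[-a,b,z],[-a,-b,z]]))-t).ravel(),(proj(S,world(p,[[-a,-b,z],[a,b,z]]))-s).ravel(),(proj(T,world(p,[[0,0,.14]]))-fl).ravel()]
p=fit(f,[.5,-.25,-.5,.01])
C=[[sx*.018,sy*y,z] for sy in(1,-1) for y,z in((.046,.126),(.072,.168)) for sx in(1,-1)]
it=T["frame"][:,:,::-1].copy(); is_=S["frame"][:,:,::-1].copy()
out=[]
C+= [[sx*.0305,sy*.068,.116] for sx in(1,-1) for sy in(1,-1)]
for d,im,x,y in((T,it,325,160),(S,is_,225,235)):
    c=cv2.resize(im[y:y+110,x:x+110],None,fx=3.6,fy=3.6,interpolation=2)
    for i,q in enumerate(proj(d,world(p,C))): cv2.circle(c,tuple(int(v) for v in (q-[x,y]+.5)*3.6),3,(0,0,255) if i<8 else (0,255,0),1)
    out.append(c)
cv2.imwrite("pics/fit.png",np.hstack(out)); print(out[0].shape)
E
```

```text
[0.4859 0.3217 0.3428] resid px [-0.4 -0.  -0.6  0.4  0.6 -0.1  0.3 -0.3]
A side [[257.0, 158.0], [244.0, 161.0], [271.0, 180.0], [256.0, 183.0]]
[0.4528 0.1112 0.3885] resid px [-0.3  0.1 -0.4  0.  -0.2 -0.6  0.9  0.5]
B side [[243.0, 201.0], [228.0, 206.0], [259.0, 229.0], [243.0, 233.0]]
[ 0.5558 -0.1947 -0.4899  0.0063] resid px [-0.5 -0.  -0.1  0.1  0.2  0.2 -0.3 -0.3 -0.   0.2  0.4 -0.6]
(396, 396, 3)
```

View pics/fit.png

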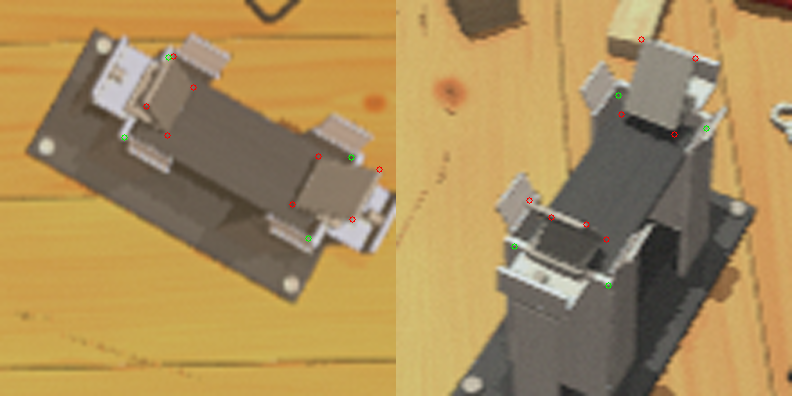

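The fit residuals are under 1 px, and the side-view reprojections agree within about 2 px. The overlay points fall on the catch noses and ramps in both views. I'll pick B and bring it over the magazine.

```bash
cat >> h.py <<'E'
A=[.4859,.3217,.3428]; B=[.4528,.1112,.3885]; M=[.5558,-.1947,-.4899]
GZ=.025  # tcp height at grasp (block on table)
def quats(yaw):
    o=[]
    for k in(0,np.pi):
        c,s=np.cos(yaw+k),np.sin(yaw+k)
        o.append(R.from_matrix(np.array([[-s,c,0],[c,s,0],[0,0,-1]])).as_quat())
    return o
def best(xyz,yaw,ref=None):
    j=get_obs()["joint_pos"]; c=[]
    for q in quats(yaw):
        s=kinematics.solve_ik(xyz,q)
        if s is not None: c.append((abs(s-j).max(),q))
    return min(c,key=lambda t:t[0])[1]
def st(m):
    o=get_obs(); print(m,round(o["time_s"],2),o["position"],o["wrist_force"],"w",round(o["gripper_width"],4),"g",round(float(o["grip_force"]),1)); return o
def pick(p):
    hand.move_gripper(.085,100)
    q=best([p[0],p[1],.12],p[2]); bot.reach([p[0],p[1],.12],q)
    bot.servo_line([p[0],p[1],GZ],velocity=.12); st("at block")
    hand.move_gripper(.03,100); st("gripped")
    bot.servo_line([p[0],p[1],.24],velocity=.2)
    q=best([M[0],M[1],.24],M[2]); bot.reach([M[0],M[1],.24],q); st("over mag")
E
python3 - <<'E'
from h import *
pick(B)
ims=[]
for n,x,y in(("top",300,140),("side",200,200)):
    d=vision.read_camera(n); ims.append(cv2.resize(d["frame"][y:y+130,x:x+130,::-1],None,fx=3,fy=3,interpolation=2))
cv2.imwrite("pics/over1.png",np.hstack(ims))
E
```

```text
at block 3.48 [0.4532 0.1114 0.0254] [-0.1044  0.2411 -0.632 ] w 0.0853 g 0.0
gripped 3.97 [0.4531 0.1113 0.0261] [-3.3939 -0.4647 16.2879] w 0.042 g 99.6
over mag 6.42 [ 0.5556 -0.1936  0.2397] [ 0.2293  0.2455 -2.0423] w 0.042 g 101.4
```

View pics/over1.png

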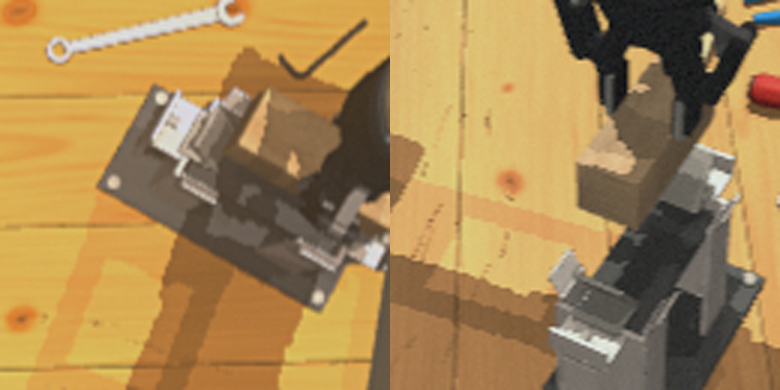

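The block is held level over the mouth. In the side view its near-end corners are at about (262.7,252.7), (262.7,268.3) and (280.7,276.7). I'll compare these with the prediction, then lower to just above the ramps and push with a force check.

```bash
cat >> h.py <<'E'
def push(dx=0,dy=0):
    x,y=M[0]+dx,M[1]+dy
    bot.servo_line([x,y,.155+GZ],velocity=.12); st("above ramps")
    for zt in(.140,.125,.110,.100,.090,.083,.077,.074):   # underside heights (catch at .081)
        bot.servo_line([x,y,zt+GZ],velocity=.06); o=st(f"{zt}")
        if np.linalg.norm(o["wrist_force"])>50: print("STOP"); return False
    return True
def look(n):
    ims=[]
    for c,x,y in(("top",300,140),("side",200,200)):
        d=vision.read_camera(c); ims.append(cv2.resize(d["frame"][y:y+130,x:x+130,::-1],None,fx=3,fy=3,interpolation=2))
    cv2.imwrite(f"pics/{n}.png",np.hstack(ims))
E
python3 - <<'E'
from h import *
S=vision.read_camera("side")
w,l=.0225,.06;z=.215
e=proj(S,world(M,[[-w,-l,z+.045],[-w,-l,z],[w,-l,z]])); print(e)
if abs(e-[[262.7,252.7],[262.7,268.3],[280.7,276.7]]).max()<4: print(push())
E
```

```text
[[261.9407 253.7743]
 [262.2041 269.7162]
 [282.5574 277.6742]]
above ramps 7.22 [ 0.5562 -0.1947  0.1805] [ 0.3214 -0.1114 -1.0694] w 0.042 g 101.4
0.14 7.62 [ 0.5556 -0.1947  0.1647] [-0.415   0.6802 -1.5754] w 0.0418 g 101.4
0.125 8.02 [ 0.5552 -0.1945  0.1494] [-0.0343 -0.5449 -3.1827] w 0.042 g 101.5
0.11 8.42 [ 0.5566 -0.195   0.1352] [ 2.377  -0.7096  3.5755] w 0.0421 g 102.3
0.1 8.73 [ 0.5565 -0.1949  0.1254] [ 2.6029 -0.426   4.0404] w 0.0419 g 102.3
0.09 9.05 [ 0.5562 -0.1948  0.1154] [ 3.9373 -0.6712  4.1064] w 0.0418 g 102.3
0.083 9.32 [ 0.5559 -0.1948  0.1079] [ 5.2123 -1.1038 -1.714 ] w 0.042 g 101.8
0.077 9.57 [ 0.5557 -0.1946  0.1022] [1.2998 0.6124 4.8813] w 0.042 g 102.6
0.074 9.82 [ 0.5557 -0.1946  0.0993] [1.814  0.3151 6.0376] w 0.042 g 102.7
True
```

```bash
python3 - <<'E'
from h import *
hand.move_gripper(.07); st("open")
bot.servo_line([M[0],M[1],.26],velocity=.2); st("up")
bot.reach([A[0],A[1],.15],best([A[0],A[1],.15],A[2]))
look("first")
E
```

```text
open 10.2 [ 0.5551 -0.1945  0.0986] [ 0.9508 -0.6457 -0.0488] w 0.0698 g 0.0
up 11.16 [ 0.5551 -0.1944  0.2588] [ 0.4279  0.2102 -0.2736] w 0.0701 g 0.0
```

View pics/first.png

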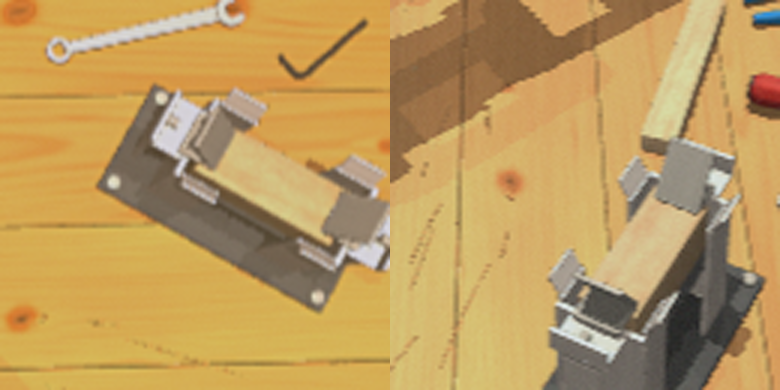

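The first block lies flat, with both catches over its ends (ramps at top-crop px (215,130) and (355,215)). Now the second block, with the same checks.

```bash
python3 - <<'E'
from h import *
pick(A)
o=get_obs()
if .038<o["gripper_width"]<.048: print(push())
E
```

```text
at block 14.68 [0.4865 0.3221 0.0257] [0.6637 0.1035 0.0905] w 0.085 g 0.0
gripped 15.16 [0.4865 0.322  0.0262] [-1.6162 -0.9429  9.2116] w 0.0419 g 100.8
over mag 18.27 [ 0.5561 -0.1938  0.24  ] [-0.9072  1.1374 -0.7278] w 0.0417 g 101.3
above ramps 18.92 [ 0.5562 -0.1945  0.1804] [-0.1265 -0.3222 -0.6455] w 0.042 g 101.3
0.14 19.32 [ 0.557  -0.1951  0.1657] [ 1.7761 -1.8446  0.6374] w 0.0422 g 101.6
0.125 19.72 [ 0.5568 -0.1951  0.1506] [ 4.0351 -1.6554  2.9253] w 0.042 g 101.8
0.11 20.12 [ 0.5563 -0.1949  0.1354] [ 3.487  -1.8301  3.0734] w 0.0424 g 101.9
0.1 20.43 [ 0.5559 -0.1947  0.1253] [ 2.2068 -0.1954  3.8237] w 0.042 g 101.9
0.09 20.75 [ 0.5557 -0.1946  0.1152] [2.9639 0.2224 3.9904] w 0.0417 g 101.9
0.083 21.02 [ 0.5554 -0.1946  0.1078] [ 1.9037 -0.7837 -2.0392] w 0.0423 g 101.4
0.077 21.27 [ 0.5555 -0.1946  0.1021] [-0.1844 -0.752   6.1188] w 0.0419 g 102.3
0.074 21.52 [ 0.5555 -0.1945  0.0993] [-0.0469 -0.0184  5.2382] w 0.0422 g 102.3
True
```

```bash
python3 - <<'E'
from h import *
hand.move_gripper(.07); st("open")
bot.servo_line([M[0],M[1],.26],velocity=.2)
bot.reach([A[0],A[1],.25],best([A[0],A[1],.25],A[2])); st("away")
look("second")
E
```

```text
open 21.9 [ 0.5554 -0.1945  0.0987] [-0.1845 -0.2448  0.4662] w 0.07 g 0.0
away 24.74 [0.4864 0.321  0.25  ] [-0.7979 -0.0057  0.644 ] w 0.0705 g 0.0
```

View pics/second.png

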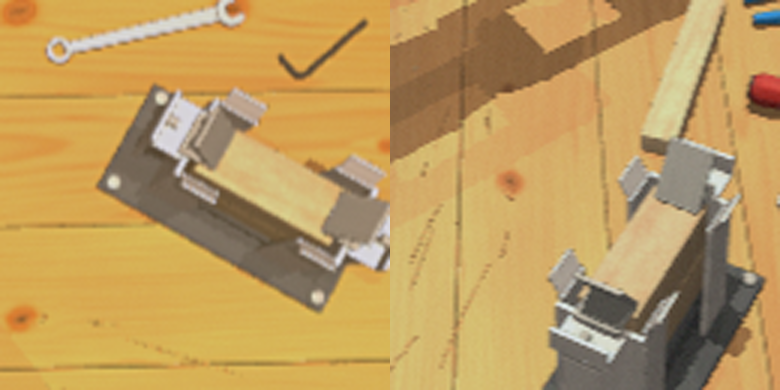

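The top block lies flat with the catches over both ends (top-crop px (215,130) and (355,215)). A second block is visible below it in the side opening (side-crop px (675,295)), and the slat hasn't moved. Handing in.

```bash
python3 -c "
from workcell import hand_in
print(hand_in())"
```

```text
the job is handed in; nothing more can be done
None
```

Both pine blocks are in the magazine, flat and stacked under the catches as far as the last pictures show; the slat was not touched, and the job was handed in at about 25 s of the 64 s allowed (no verdict was returned).

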